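# Hang the copper lantern on the revolving cellar lantern stand

## Robot

A 6-joint arm with a two-finger parallel gripper is mounted at the origin on the work surface. World frame = base frame: x ahead of the robot, y to its left, z up, the work surface at z = 0. Lengths are in m, angles in rad, forces in N, time in s.
With the tool pointing down it reaches from about 0.35 to 0.775 m from the base axis. Payload 5.5 kg.
Tool frame: the origin (TCP) lies at the very end of the fingers, on their centre line; the grasp point (between the pads) lies 19 mm behind it; z points along the fingers, y is the line along which they close (so a half turn about z gives the same grasp; the last joint's range is limited). The gripper opens to 85 mm and grips with 20 to 120 N. Pads are 22 mm wide; open, the fingers measure 114 mm over their backs; the gripper's body (76 mm by 85 mm) begins 54 mm behind the grasp point. The pads swing forward as they close: fully open they stand 13 mm farther back than shut.
Start: joints at [1.017, 0.313, 0.046, 1.304, 0, 1.431], TCP at [0.231, 0.527, 0.209] pointing down, gripper open.
Joint ranges: [-2.76, 2.76], [-0.86, 1.69], [-1.03, 1.26], [-2.2, 2.34], [-1.47, 1.5], [-3.14, 3.14]. Speed limits (rad/s): [2.57, 2.57, 3.14, 3.14, 3.14, 3.14].

## Interface

Orientations are given as a unit quaternion [x, y, z, w].
In Python, from cell import r gives the robot as it stands.
- The arm moves only by the tool move_arm, never from a script. Its arguments are lists of equal length, an entry for each row: "delta_rot": the turn, a rotation vector about the tool's x, y, z in rad, a list of three; "linear": the shift along the tool's x, y, z in mm, a list of three; "grip": the closure in counts, from 0 (fully open) to 255 (shut). A call has 1 to 12 rows; each row shifts and turns the commanded pose from where the row before left it, along the tool's axes as they then stand; what a row does not reach is not made up. A row lasts 1/8 s, in which the tool goes at most 62.5 mm and 10.7 degrees, less where a joint would pass 70% of its speed; a pose out of reach is approached as far as the arm can. A call is refused whole if a number of a shift passes 62.5 or a number of a turn 0.188, either way. A call with a gripper value outside its range is refused whole. The fingers move at their own pace and stop on an object; the grip force is fixed at half the most. Time passes only in rows, so rows that do not move let the fingers close. It gives the time, the measured TCP pose, the force, the opening and the grip force at its end, in the units of the state.
- r.sense(): the state, without advancing time (a new reading comes with each control period).
- r.camera(name): name is "side" or "top"; returns the picture (480x640x3 uint8, red, green, blue); there is no depth.
- r.camera_model(name): a dict with "camera_matrix" (3x3 intrinsics, pixels), "D" ([k1, k2, p1, p2, k3] as OpenCV has them; the pictures are not rectified), "xyz" and "attitude" of the camera in the world. Camera axes: x right, y down, z forward; pixel columns grow to the right and rows downward; lengths in m; the calibration is good to about 2 mm. A picture is of the moment at which its call begins. camera_model takes no time and is no camera call.
- r.job_done(): hands the job in; it is judged then, once.
The state is a dict: "time": time; "q": joint angles; "dq": joint speeds; "joint_efforts": joint torques, N m; "tcp_pos": TCP position; "eef_rot": TCP orientation; "wrist_force": force on the tool from outside, world axes, zero at the start; "torque": the same for the moment, N m; "width": finger opening in m; "grip_force": force on a finger pad.
Only numpy, scipy, OpenCV 4.12 (cv2) and the standard library are available. Lean on these libraries where they do the work, as an engineer would, in place of code of your own. Each camera call takes 0.05 s, during which the arm holds its last target. There are 200 camera calls.

## Task

Turn the revolving lantern stand until its empty brass hook points along the white mark on the foot, then hang the copper lantern on that hook: bring the handle over the hook, feel for the stop at the inner end, and lower the handle right down into the notch before you let go. Be gentle, never force the lantern against the hook, and leave the bottle, the cup and the bowl where they are.

Things in the scene. Friction and masses are not known exactly. Their poses are not given: they have to be found in the camera images.
- stand: Revolving lantern stand, fixed to the table: dark wooden foot 170 mm across, 16 mm high, steel post, turning head with four level arms 90 degrees apart. Three carry fixed dark lanterns with amber glass (70 mm across, 71 to 219 mm up, 140 mm from the axis); the fourth is the empty brass hook. Origin: under the foot on the post axis; -x points along the white mark, roughly to the robot; z up.
- rack (a joint): Angle (rad) of the turning head about the post. 0 (or a full turn, 6.283) when the empty hook points along the white mark; grows anticlockwise seen from above. Starts anywhere from 1.0 to 5.28, turns either way (-7 to 7) and stays where it is left. Turning takes about 0.3 N m.
- knob (a point): Centre of the round wooden turning knob on top of the head, on the post axis, 283 mm up: 44 mm diameter, 30 mm high (268 to 298 mm). Fixed to the turning head; gripped from above it turns the head.
- hook_notch (a point): Where a handle bar would rest in the notch of the empty brass hook if the hook were pushed fully in: 120 mm from the post axis, 215 mm up; turns with the head; -x points outwards along the hook, y across it. The 14 mm wide hook pulls out of the head and is clamped at an unmeasured place: the REAL notch lies 5 to 35 mm further out than this point (height and sideways place exact). The clamp holds 100 N.
- hook_run (a point): A point on top of the hook, 20 mm outward of hook_notch, 223 mm up, turning with the head; same axes. Side view, mm outward of the REAL notch centre: stop wall -13.5 to -5.5, top 241 mm up; notch -5.5 to 5.5, open above, floor 211 mm up; flat run 5.5 to 49, top 223 mm up; lip 49 to 55, top 231 mm up. Underside of the hook 199 mm up.
- front_mark (a point): The point fixed to the foot (120 mm from the post axis, 215 mm up, above the line of the white mark) at which hook_notch stands when the empty hook points along the mark.
- lantern: Loose copper lantern with green glass, 0.3 kg (0.25 to 0.38), standing upright on the table: 70 mm across, 148 mm tall. Origin: centre of its underside; z up; its handle bar lies along its y.
- lantern_handle (a point): Centre of the handle bar of the copper lantern, 144 mm above its underside, axes as the lantern. The round bar, 8 mm thick, runs along y between two upright flat straps 12 mm wide (x), outer faces 42 mm and inner faces 34 mm apart (y), from the cap (84 mm) up to 148 mm: 56 mm are open below the bar for a hook to pass along x. Grip both straps together from outside, from above.
- bottle: Bystander: upright green wine bottle, 74 mm across, 290 mm tall; origin under its base.
- cup: Bystander: blue ceramic cup, 76 mm across, 85 mm tall; origin under its base.
- bowl: Bystander: terracotta bowl, 130 mm across, 50 mm tall; origin under its base.
Not all that is in view belongs to the job. Of the things like the lantern, leave any that is pink; of the rest the smaller one is meant.

How it is judged:
By the outcome, as a careful person would: the job done as asked, in the order asked, and still so for the second after the job is handed in, with the robot touching nothing.
It also fails if it takes over 72 s, if anything falls off the work surface, if the arm or the gripper's body presses on something with over 40 N, if the wrist force passes 120 N, or if a joint passes its speed limit or range.

## Working session

There is one attempt and no reset: what is moved stays moved. The work goes in short steps, Python scripts to look and compute and a tool call to move; the robot and the scene stay as the last step left them, time stands still between calls to the robot, and variables do not carry over. Pictures are saved under pics/ and viewed, at most 10 in all, crops included, and the job is handed in when it is done.

Besides the shell and the picture viewer there is one more tool, called after "Emit:" by a JSON object that holds its "name" and its "arguments", one argument or row to a line. move_arm: Moves the arm, as the interface text tells. Its arguments: {"type":"object","properties":{"delta_rot":{"type":"array","items":{"type":"array","items":{"type":"number"}}},"linear":{"type":"array","items":{"type":"array","items":{"type":"number"}}},"grip":{"type":"array","items":{"type":"number"}}},"required":["delta_rot","linear","grip"]}

```bash
ls; mkdir -p pics; python3 - <<'E'
from cell import r
import cv2,numpy as np
np.set_printoptions(precision=4,suppress=True)
print(r.sense())
for n in("side","top"):
    im=r.camera(n);cv2.imwrite(f"pics/{n}0.png",im[:,:,::-1]);print(n,r.camera_model(n))
E
```

```text
pics
{'time': 0.0, 'q': array([ 1.0174,  0.314 ,  0.045 ,  1.3036, -0.    ,  1.4312]), 'dq': array([-0.0007, -0.0022, -0.0013,  0.0016, -0.0008, -0.0008]), 'joint_efforts': array([ -0.0001, -48.0621,  29.8537,   0.0193,  -0.0002,   0.    ]), 'tcp_pos': array([0.2309, 0.526 , 0.2081]), 'eef_rot': array([ 0.2054,  0.9787, -0.0009, -0.0003]), 'wrist_force': array([-0.5322,  0.3991,  0.6844]), 'torque': array([-0.0033, -0.0026,  0.0101]), 'grip_force': 0.0, 'width': 0.085291724368913}
side {'camera_matrix': array([[563.9468,   0.    , 335.2319],
       [  0.    , 563.9468, 238.5273],
       [  0.    ,   0.    ,   1.    ]]), 'D': array([-0.1044,  0.    ,  0.    ,  0.    ,  0.    ]), 'xyz': array([-0.0951, -1.2007,  1.1624]), 'attitude': array([ 0.8635, -0.2068,  0.1107, -0.4466])}
top {'camera_matrix': array([[570.9809,   0.    , 314.8357],
       [  0.    , 570.9809, 229.8419],
       [  0.    ,   0.    ,   1.    ]]), 'D': array([-0.1835,  0.    ,  0.    ,  0.    ,  0.    ]), 'xyz': array([0.3159, 0.0179, 1.7243]), 'attitude': array([-0.6969,  0.714 , -0.0475,  0.0478])}
```

View pics/side0.png

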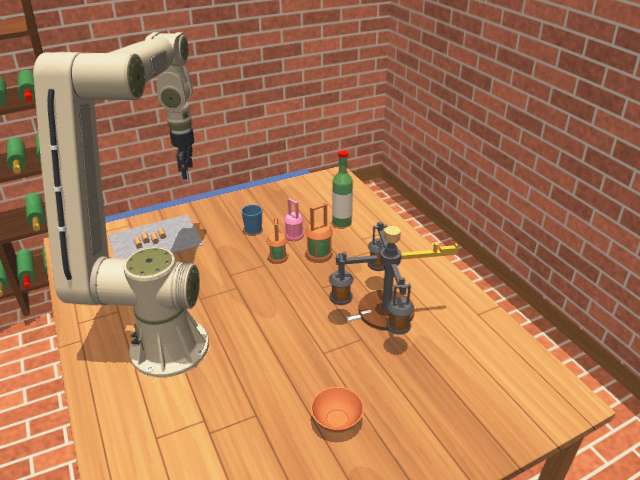

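View pics/top0.png

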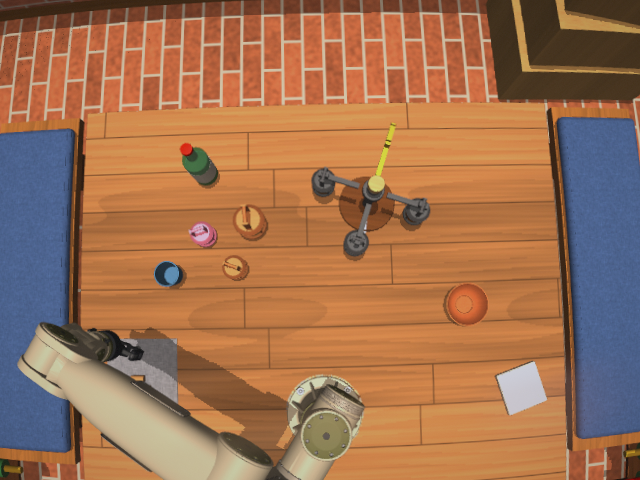

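The side view shows the hook pointing away (side tip ~(455,247), top ~(391,125)), white mark at side (358,317). Lantern candidates: small copper at top (235,267) / side (278,248); large copper at top (250,222) / side (319,240); pink at top (203,234) / side (294,225). The small copper one fits (not pink, smaller of the rest). I'll confirm it in a crop.

```bash
cat > h.py <<'E'
from cell import r
import cv2,numpy as np
from scipy.spatial.transform import Rotation as R
np.set_printoptions(precision=4,suppress=True)
def ray(n,uv):
    m=r.camera_model(n);u=cv2.undistortPoints(np.array([[uv]],float),m["camera_matrix"],m["D"])[0,0]
    return np.array(m["xyz"]),R.from_quat(m["attitude"]).apply([u[0],u[1],1])
def plane(n,uv,z):
    o,d=ray(n,uv);return o+d*(z-o[2])/d[2]
def tri(uvs,uvt):
    (a,d),(b,e)=ray("side",uvs),ray("top",uvt)
    s=np.linalg.lstsq(np.c_[d,-e],b-a,rcond=None)[0]
    p,q=a+d*s[0],b+e*s[1];return (p+q)/2,np.linalg.norm(p-q)
def proj(n,P):
    m=r.camera_model(n);Rc=R.from_quat(m["attitude"]).inv()
    return cv2.projectPoints(Rc.apply(np.atleast_2d(P)-m["xyz"]),np.zeros(3),np.zeros(3),m["camera_matrix"],m["D"])[0][:,0]
def crop(im,x,y,w,h,k): return cv2.resize(im[y:y+h,x:x+w],(w*k,h*k),interpolation=cv2.INTER_CUBIC)
E
python3 - <<'E'
from h import *
s=cv2.imread("pics/side0.png");t=cv2.imread("pics/top0.png")
a=np.hstack([crop(s,250,205,50,60,5),crop(t,205,245,60,60,5)])
b=np.hstack([crop(s,325,225,140,75,3)[:,:275*2],crop(t,340,110,60,75,3)[:, :180]])
b=b[:,:550]if b.shape[1]<550 else cv2.resize(b,(550,int(b.shape[0]*550/b.shape[1])))
cv2.imwrite("pics/c1.png",np.vstack([a,b]))
hs=cv2.cvtColor(t,cv2.COLOR_BGR2HSV);h2=cv2.cvtColor(s,cv2.COLOR_BGR2HSV)
def blobs(m,lab,mn=4):
    n,l,st,c=cv2.connectedComponentsWithStats(m.astype(np.uint8))
    for i in range(1,n):
        if st[i,4]>=mn: print(lab,st[i],c[i])
yel=lambda h:(h[...,0]>22)&(h[...,0]<34)&(h[...,1]>120)&(h[...,2]>110)
m=yel(hs);m[:100]=0;blobs(m,"yt",10);blobs(yel(h2),"ys",10)
w=lambda h:(h[...,1]<40)&(h[...,2]>170)
m=w(hs);blobs(m,"wt");m=w(h2);m[:300]=0;blobs(m,"ws")
E
```

```text
yt [385 123  10  22 102] [390.0196 133.6471]
yt [374 146  15  31 164] [381.5305 161.4329]
ys [440 246  15   3  36] [447.1944 246.9722]
ys [402 250  31   5  85] [417.1294 252.2118]
wt [364 225   2   4   5] [364.8 226.8]
wt [364 231   2   2   4] [364.5 231.5]
wt [ 497  362   50   53 1656] [521.468  387.6902]
wt [295 378  30  20 157] [308.8662 386.1847]
wt [336 380  16  13  33] [344.6364 385.5152]
ws [361 310   9   4  23] [365.2174 311.6522]
ws [347 315  14   6  41] [353.4146 317.0488]
ws [ 48 318   1   4   4] [ 48.  319.5]
ws [ 20 342   1   4   4] [ 20.  343.5]
ws [ 52 348   3   2   4] [ 52.75 348.75]
ws [196 349   8   6  23] [199.5217 351.913 ]
ws [ 21 359   2   4   4] [ 21.25 360.5 ]
ws [564 361   4   3   4] [565.5 362. ]
ws [145 362  15  10  67] [150.3582 366.8955]
ws [166 363  12   4  25] [171.8  364.72]
ws [178 365   3   5   8] [179.125 367.5  ]
ws [ 22 370   2   3   4] [ 22.25 371.25]
ws [ 54 374   4   5   7] [ 55.7143 376.4286]
ws [594 387  11   5  12] [599.   388.75]
ws [ 22 388   6  17  25] [ 24.4  396.32]
ws [ 58 393   5  17  27] [ 59.6296 401.5926]
ws [612 397   8  10  16] [615.4375 402.25  ]
ws [ 44 413   4   2   4] [ 45.5 413.5]
ws [ 36 416   4   1   4] [ 37.5 416. ]
ws [578 417  62  63 273] [607.5275 449.707 ]
ws [ 16 419  19  22  57] [ 26.3158 428.8421]
ws [  9 424   6   2   6] [ 11.5    424.6667]
ws [  0 424  76  56 287] [ 47.5958 457.5157]
ws [  4 426   4   2   4] [  5.5 426.5]
ws [  0 428   3   2   4] [  0.75 428.25]
ws [ 36 432  11   4  12] [ 41.25   433.3333]
ws [ 17 441   4   1   4] [ 18.5 441. ]
ws [ 12 442   4   2   4] [ 13.5 442.5]
ws [  0 444  11   4  13] [  5.3846 445.2308]
ws [629 472  11   8  22] [634.4545 475.9545]
ws [530 475   9   5  16] [534.375 477.375]
```

View pics/c1.png

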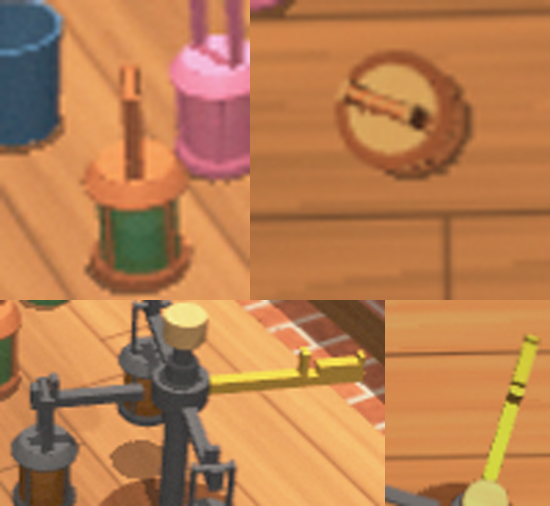

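The crop shows the small one is copper with green glass: handle bar running about top (224,264)–(240,269). The hook's stop wall is at about top (388,144).

```bash
python3 - <<'E'
from h import *
s=cv2.imread("pics/side0.png");t=cv2.imread("pics/top0.png")
hs=cv2.cvtColor(t,cv2.COLOR_BGR2HSV);h2=cv2.cvtColor(s,cv2.COLOR_BGR2HSV)
print("knob px",hs[184,376],h2[232,392],h2[240,392],hs[200,350],h2[318,370])
def msk(h,c,box,dh=6,ds=60,dv=60):
    m=np.all(np.abs(h.astype(int)-c)<[dh,ds,dv],axis=2);o=np.zeros_like(m);x,y,w,k=box;o[y:y+k,x:x+w]=m[y:y+k,x:x+w];return o
m=msk(hs,hs[184,376].astype(int),(364,172,25,25));ys,xs=np.where(m)
(c,rd)=cv2.minEnclosingCircle(np.c_[xs,ys].astype(np.float32));print("knob top view",c,rd,m.sum(),plane("top",c,.298), "r expected px",22/1000*571/1.426)
m=msk(h2,h2[229,392].astype(int),(380,222,26,24));ys,xs=np.where(m);print("knob side bbox",xs.min(),xs.max(),ys.min(),ys.max())
for uv in[(347,319),(353.4,317),(365.2,311.6),(370,310)]: print("mark",plane("side",uv,.016),plane("side",uv,0))
for uv in[(364.8,226.8),(364.5,231.5)]: print("markT",plane("top",uv,.016))
# foot ellipse
f=msk(hs,hs[200,350].astype(int),(335,172,65,62),8,70,40);k=max(cv2.findContours(f.astype(np.uint8),cv2.RETR_EXTERNAL,cv2.CHAIN_APPROX_NONE)[0],key=len)
hc=cv2.convexHull(k);e=cv2.fitEllipse(hc);print("foot",e,plane("top",e[0],.016))
# hook blobs: line fit
H=(hs[...,0]>22)&(hs[...,0]<34)&(hs[...,1]>120)&(hs[...,2]>110);H[:100]=0;H[178:]=0;ys,xs=np.where(H)
P=np.array([plane("top",p,.223)for p in zip(xs,ys)]);u=np.linalg.svd(P-P.mean(0))[2][0];print("hook c",P.mean(0),u,"far",P[np.argmax(P@(u*np.sign(u[0])))])
# lantern
for n,uv in[("top",(224,264)),("top",(240,269)),("top",(233,266.5))]:print("bar",plane(n,uv,.148))
for n,uv in[("side",(250+124/5,205+68/5)),("side",(250+136/5,205+68/5))]:print("bar s",plane(n,uv,.148))
cp=(hs[...,0]<22)&(np.abs(np.indices(t.shape[:2])[1]-236)<20)
E
```

```text
knob px [ 26 114 213] [ 25 105 244] [ 16 130 151] [ 12 169  86] [ 11 168 155]
knob top view (377.3522644042969, 181.2954559326172) 9.985655784606934 211 [ 0.631  -0.1468  0.298 ] r expected px 8.809256661991585
knob side bbox 385 400 226 234
mark [ 0.4959 -0.139   0.016 ] [ 0.5041 -0.1242  0.    ]
mark [ 0.5168 -0.14    0.016 ] [ 0.5253 -0.1252  0.    ]
mark [ 0.5594 -0.1353  0.016 ] [ 0.5686 -0.1204  0.    ]
mark [ 0.5758 -0.1357  0.016 ] [ 0.5851 -0.1208  0.    ]
markT [ 0.5534 -0.1356  0.016 ]
markT [ 0.5391 -0.1342  0.016 ]
foot ((382.2440185546875, 214.6829833984375), (32.083221435546875, 45.139373779296875), 18.567829132080078) [ 0.5893 -0.1901  0.016 ]
hook c [ 0.7322 -0.1714  0.223 ] [ 0.2375 -0.9714  0.    ] far [ 0.8109 -0.2088  0.223 ]
bar [0.4402 0.2706 0.148 ]
bar [0.4254 0.2259 0.148 ]
bar [0.4327 0.2454 0.148 ]
bar s [0.4401 0.2652 0.148 ]
bar s [0.4472 0.2617 0.148 ]
```

```bash
python3 - <<'E'
from h import *
s=cv2.imread("pics/side0.png");t=cv2.imread("pics/top0.png")
cv2.imwrite("pics/c2.png",np.hstack([crop(s,335,220,80,110,5),crop(t,340,170,76,110,5)]))
hs=cv2.cvtColor(t,cv2.COLOR_BGR2HSV)
H=(hs[...,0]>22)&(hs[...,0]<34)&(hs[...,1]>120)&(hs[...,2]>110);H[:120]=0;H[172:]=0;H[:,:370]=0;H[:,400:]=0;ys,xs=np.where(H)
P=np.array([plane("top",p,.223)for p in zip(xs,ys)]);u=np.linalg.svd(P-P.mean(0))[2][0];print("hook c",P.mean(0),u,"far",plane("top",(391.5,123),.231))
k,e=tri((392.5,230),(376.5,183.5));print("knob",k,e,plane("side",(392.5,230),.298),plane("top",(376.5,183.5),.298))
E
```

```text
hook c [ 0.7391 -0.1819  0.223 ] [-0.9447  0.3279  0.    ] far [ 0.8083 -0.2007  0.231 ]
knob [ 0.6265 -0.145   0.2962] 0.0017669121335769369 [ 0.6259 -0.1473  0.298 ] [ 0.6252 -0.1444  0.298 ]
```

View pics/c2.png

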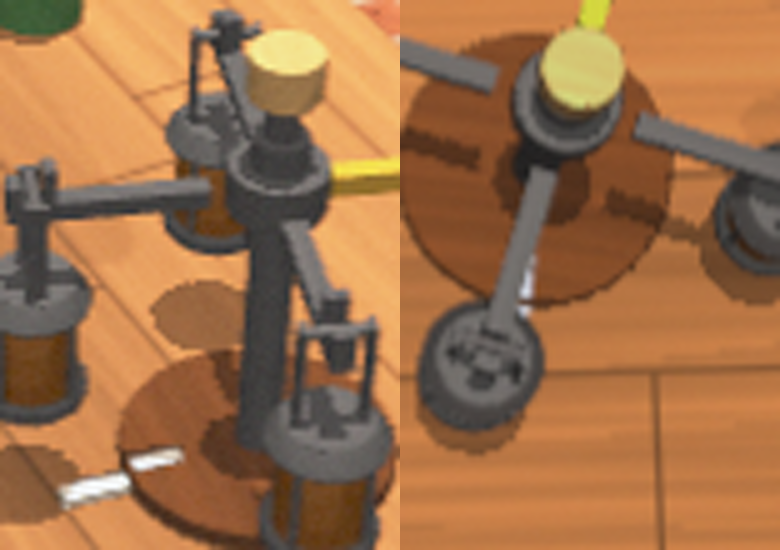

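The crop shows the mark in two pieces: on the foot at side (360.6,313)–(372,311), and on the table at (347.4,319.4)–(361,316.4). The foot disc is centred near top (367.7,203.8) and the knob top near top (376.4,184).

```bash
python3 - <<'E'
from h import *
print("foot",plane("top",(367.7,203.8),.014))
k,e=tri((392.6,230.2),(376.4,184));print("knob",k,e)
A=[plane("side",p,.016)for p in[(360.6,313.2),(372,310.8)]];B=[plane("side",p,.001)for p in[(347.4,319.4),(361,316.4)]]
P=np.array(A+B);print(P);d=np.diff(P[[2,1]],axis=0)[0];print("mark dir deg",np.degrees(np.arctan2(*np.polyfit(P[:,0],P[:,1],1)[:1],1)))
ax=(plane("top",(367.7,203.8),.014)+k)/2
for p in P: print("dir from axis",np.degrees(np.arctan2(*(ax-p)[[1,0]])))
for uv in[(364.8,226.8),(364.5,231.5)]: print("T",np.degrees(np.arctan2(*(ax-plane("top",uv,.016))[[1,0]])))
t=cv2.imread("pics/top0.png");hs=cv2.cvtColor(t,cv2.COLOR_BGR2HSV)
H=(hs[...,0]>22)&(hs[...,0]<34)&(hs[...,1]>120)&(hs[...,2]>110);H[:120]=0;H[172:]=0;H[:,:370]=0;H[:,400:]=0;ys,xs=np.where(H)
P=np.array([plane("top",p,.223)for p in zip(xs,ys)]);print("hook dir",np.degrees(np.arctan2(*(P.mean(0)-ax)[[1,0]])))
# other arms: lantern arm tip directly opposite
print("opp arm",[np.degrees(np.arctan2(*(ax-plane("top",p,.24))[[1,0]])) for p in[(340+141/5,170+175/5),(340+105/5,170+300/5)]])
print("tip",np.linalg.norm((plane("top",(391.5,124),.231)-ax)[:2]))
# lantern bodies
bar=[plane("top",p,.148)for p in[(224,264),(240,269)]];print(bar)
s=r.sense();print(R.from_quat(s["eef_rot"]).as_matrix())
E
```

```text
foot [ 0.6242 -0.1472  0.014 ]
knob [ 0.626  -0.1451  0.2955] 0.0031938805620047514
[[ 0.5438 -0.1352  0.016 ]
 [ 0.5793 -0.1414  0.016 ]
 [ 0.5039 -0.1272  0.001 ]
 [ 0.5463 -0.1341  0.001 ]]
mark dir deg -10.645971049758831
dir from axis -7.646693936774599
dir from axis -5.857442759050545
dir from axis -8.891108164024514
dir from axis -8.702487772011944
T -8.378428113819556
T -7.93047782008574
hook dir -17.40317021901715
opp arm [np.float64(-23.534260667629116), np.float64(-20.254488730748516)]
tip 0.1884118710311905
[array([0.4402, 0.2706, 0.148 ]), array([0.4254, 0.2259, 0.148 ])]
[[-0.9156  0.4021 -0.0009]
 [ 0.4021  0.9156 -0.0014]
 [ 0.0002 -0.0017 -1.    ]]
```

Emit:
{"name": "move_arm", "arguments": {
  "delta_rot": [
    [0, 0, 0],
    [0, 0, 0],
    [0, 0, 0],
    [0, 0, 0],
    [0, 0, 0],
    [0, 0, 0],
    [0, 0, 0],
    [0, 0, 0],
    [0, 0, 0],
    [0, 0, 0],
    [0, 0, 0],
    [0, 0, 0]
  ],
  "linear": [
    [0, 0, -40],
    [0, 0, -60],
    [0, 0, -50],
    [-20, -14.5, 0],
    [-39, -28.5, 0],
    [-39, -28.5, 0],
    [-39, -28.5, 0],
    [-39, -28.5, 0],
    [-39, -28.5, 0],
    [-39, -28.5, 0],
    [-39, -28.5, 0],
    [-39, -28.5, 0]
  ],
  "grip": [0, 0, 0, 0, 0, 0, 0, 0, 0, 0, 0, 0]
}}

```text
time: 1.6
tcp_pos: [0.4381, 0.1695, 0.3587]
eef_rot: [0.205, 0.979, -0.0, -0.0]
wrist_force: [0.7, 1.1, -0.1]
width: 0.0857
grip_force: 0.0
```

Emit:
{"name": "move_arm", "arguments": {
  "delta_rot": [
    [0, 0, 0],
    [0, 0, 0],
    [0, 0, 0],
    [0, 0, 0],
    [0, 0, 0],
    [0, 0, 0],
    [0, 0, 0],
    [0, 0, 0],
    [0, 0, 0.17],
    [0, 0, 0.17],
    [0, 0, 0.17],
    [0, 0, 0.17]
  ],
  "linear": [
    [-39, -28.5, 0],
    [-39, -28.5, 0],
    [-39, -28.5, 0],
    [-39, -28.5, 0],
    [-39, -28.5, 0],
    [-39, -28.5, 0],
    [-39, -28.5, 0],
    [-20, -14.5, 0],
    [0, 0, 0],
    [0, 0, 0],
    [0, 0, 0],
    [0, 0, 0]
  ],
  "grip": [0, 0, 0, 0, 0, 0, 0, 0, 0, 0, 0, 0]
}}

```text
time: 3.1
tcp_pos: [0.6198, -0.1428, 0.3583]
eef_rot: [0.522, 0.853, -0.0, -0.001]
wrist_force: [-0.8, -1.0, 0.3]
width: 0.0855
grip_force: 0.0
```

Emit:
{"name": "move_arm", "arguments": {
  "delta_rot": [
    [0, 0, 0.17],
    [0, 0, 0.17],
    [0, 0, 0.17],
    [0, 0, 0.17],
    [0, 0, 0.17],
    [0, 0, 0]
  ],
  "linear": [
    [0, 0, 0],
    [0, 0, 0],
    [0, 0, 0],
    [0, 0, 0],
    [0, 0, 0],
    [0, 0, 0]
  ],
  "grip": [0, 0, 0, 0, 0, 0]
}}

```text
time: 3.85
tcp_pos: [0.6198, -0.1428, 0.3584]
eef_rot: [0.825, 0.564, -0.0, -0.0]
wrist_force: [0.5, -0.1, -1.0]
width: 0.0853
grip_force: 0.0
```

```bash
cat >> h.py <<'E'
def tgt(P,s=None):
    s=s or r.sense();M=R.from_quat(s["eef_rot"]).as_matrix();return M.T@(np.array(P)-s["tcp_pos"])*1000
def st():
    s=r.sense();M=R.from_quat(s["eef_rot"]).as_matrix();print(s["time"],"tcp",s["tcp_pos"],"yawx",np.degrees(np.arctan2(M[1,0],M[0,0])),"z",M[:,2],"q6",s["q"][5],"F",s["wrist_force"],s["torque"],s["width"],s["grip_force"])
E
python3 -c "
from h import *
st();print(tgt([.625,-.146,.268]))"
```

```text
3.85 tcp [ 0.6198 -0.1428  0.3584] yawx 68.73443405183583 z [-0.001   0.0005 -1.    ] q6 1.589412441240733 F [ 0.4791 -0.0755 -1.021 ] [ 0.0106 -0.0113  0.0008] 0.08534874900572458 0.0
[-1.147   6.1024 90.4259]
```

Emit:
{"name": "move_arm", "arguments": {
  "delta_rot": [
    [0, 0, 0],
    [0, 0, 0],
    [0, 0, 0],
    [0, 0, 0],
    [0, 0, 0],
    [0, 0, 0],
    [0, 0, 0],
    [0, 0, 0],
    [0, 0, 0],
    [0, 0, 0],
    [0, 0, 0],
    [0, 0, 0]
  ],
  "linear": [
    [-1, 6, 20],
    [0, 0, 30],
    [0, 0, 25],
    [0, 0, 15],
    [0, 0, 0],
    [0, 0, 0],
    [0, 0, 0],
    [0, 0, 0],
    [0, 0, 0],
    [0, 0, 0],
    [0, 0, 0],
    [0, 0, 0]
  ],
  "grip": [0, 0, 0, 0, 40, 60, 80, 100, 120, 140, 140, 140]
}}

```text
time: 5.35
tcp_pos: [0.6263, -0.1463, 0.2703]
eef_rot: [0.826, 0.564, 0.001, 0.001]
wrist_force: [2.6, -1.5, 4.9]
width: 0.0403
grip_force: 60.0
```

```bash
python3 -c "
from h import *
st()"
```

```text
5.35 tcp [ 0.6263 -0.1463  0.2703] yawx 68.62868221320231 z [ 0.0035 -0.0012 -1.    ] q6 1.5894612555839338 F [ 2.5551 -1.526   4.8696] [-0.2472 -0.6686  0.0202] 0.040281913023241404 59.95548069477081
```

Emit:
{"name": "move_arm", "arguments": {
  "delta_rot": [
    [0, 0, -0.05],
    [0, 0, -0.1],
    [0, 0, -0.13],
    [0, 0, -0.13],
    [0, 0, -0.13],
    [0, 0, -0.13],
    [0, 0, -0.13],
    [0, 0, -0.13],
    [0, 0, -0.13],
    [0, 0, -0.13],
    [0, 0, -0.13],
    [0, 0, -0.1]
  ],
  "linear": [
    [0, 0, 0],
    [0, 0, 0],
    [0, 0, 0],
    [0, 0, 0],
    [0, 0, 0],
    [0, 0, 0],
    [0, 0, 0],
    [0, 0, 0],
    [0, 0, 0],
    [0, 0, 0],
    [0, 0, 0],
    [0, 0, 0]
  ],
  "grip": [140, 140, 140, 140, 140, 140, 140, 140, 140, 140, 140, 140]
}}

```text
time: 6.85
tcp_pos: [0.6276, -0.1459, 0.2703]
eef_rot: [0.257, 0.966, 0.001, 0.003]
wrist_force: [7.7, 0.4, 4.5]
width: 0.0402
grip_force: 59.9
```

Emit:
{"name": "move_arm", "arguments": {
  "delta_rot": [
    [0, 0, -0.13],
    [0, 0, -0.13],
    [0, 0, -0.13],
    [0, 0, -0.13],
    [0, 0, -0.13],
    [0, 0, -0.13],
    [0, 0, -0.13],
    [0, 0, -0.13],
    [0, 0, -0.13],
    [0, 0, -0.13],
    [0, 0, -0.13],
    [0, 0, -0.1]
  ],
  "linear": [
    [0, 0, 0],
    [0, 0, 0],
    [0, 0, 0],
    [0, 0, 0],
    [0, 0, 0],
    [0, 0, 0],
    [0, 0, 0],
    [0, 0, 0],
    [0, 0, 0],
    [0, 0, 0],
    [0, 0, 0],
    [0, 0, 0]
  ],
  "grip": [140, 140, 140, 140, 140, 140, 140, 140, 140, 140, 140, 140]
}}

```text
time: 8.35
tcp_pos: [0.6272, -0.1444, 0.2703]
eef_rot: [-0.484, 0.875, -0.0, 0.003]
wrist_force: [6.3, 3.5, 6.3]
width: 0.04
grip_force: 60.1
```

Emit:
{"name": "move_arm", "arguments": {
  "delta_rot": [
    [0, 0, -0.13],
    [0, 0, -0.13],
    [0, 0, -0.1],
    [0, 0, 0],
    [0, 0, 0]
  ],
  "linear": [
    [0, 0, 0],
    [0, 0, 0],
    [0, 0, 0],
    [0, 0, 0],
    [0, 0, 0]
  ],
  "grip": [140, 140, 140, 140, 140]
}}

```text
time: 8.98
tcp_pos: [0.6268, -0.1442, 0.2703]
eef_rot: [-0.632, 0.775, -0.001, 0.002]
wrist_force: [5.7, 5.5, 5.4]
width: 0.0402
grip_force: 60.1
```

```bash
python3 - <<'E'
from h import *
st()
for n in("side","top"): cv2.imwrite(f"pics/{n}1.png",r.camera(n)[:,:,::-1])
s=cv2.imread("pics/side1.png");t=cv2.imread("pics/top1.png")
cv2.imwrite("pics/c3.png",np.hstack([crop(s,315,215,100,130,4),crop(t,330,160,95,130,4)]))
E
```

```text
8.975 tcp [ 0.6268 -0.1442  0.2703] yawx -101.59143581159702 z [ 0.0046  0.0022 -1.    ] q6 -1.7211717891702856 F [5.7453 5.462  5.4495] [ 0.9656 -0.6872  0.3006] 0.04023320551240844 60.13685166835785
```

View pics/c3.png

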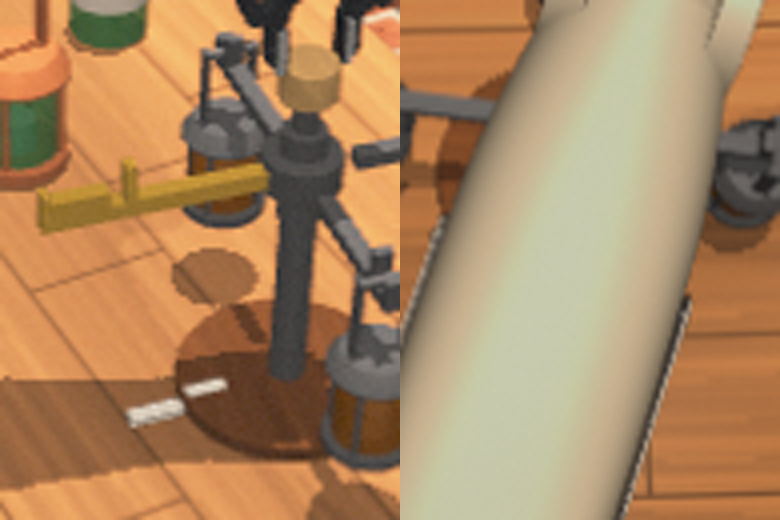

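The side crop shows the hook has turned with the knob: its tip is at side ≈(326,265), pointing roughly along the mark at (347–372,311–319). The arm hides it in the top view. Next I measure its direction from the brass edges.

```bash
cat > hook.py <<'E'
from h import *
ax=np.array([.6255,-.146])
def lower(name,x0,x1):
    s=cv2.imread(f"pics/{name}.png");h=cv2.cvtColor(s,cv2.COLOR_BGR2HSV)
    H=(h[...,0]>20)&(h[...,0]<34)&(h[...,1]>130)&(h[...,2]>60);H[:245]=0;H[285:]=0;H[:,:318]=0;H[:,386:]=0
    out=[]
    for x in range(x0,x1):
        ys=np.where(H[:,x])[0]
        if len(ys): out.append((x,ys.min(),ys.max()))
    return np.array(out)
E
python3 - <<'E'
from hook import *
o=lower("side1",320,384);print(o[::3].tolist())
q=o[(o[:,0]>=329)&(o[:,0]<=378)]
P=np.array([plane("side",(x,y1+.5),.199)for x,y0,y1 in q])
c=np.polyfit(P[:,0],P[:,1],1);a=np.degrees(np.arctan(c[0]));print("lower edge",a,"y at axis",np.polyval(c,ax[0]),"expected offset -7mm:",(np.polyval(c,ax[0])-ax[1])*np.cos(np.radians(a)),"resid",np.std(P[:,1]-np.polyval(c,P[:,0])))
# direct mark direction in the same picture
for p,z in[((347.4,319.4),.001),((361,316.4),.001),((360.6,313.2),.016),((371.7,310.9),.016)]:
    P0=plane("side",p,z);print(P0,np.degrees(np.arctan2(*(ax-P0[:2])[::-1])))
E
```

```text
[[330, 271, 271]]
lower edge -8.8875123562146 y at axis -0.14932859813908717 expected offset -7mm: -0.0032886335302719934 resid 1.3877787807814457e-17
[ 0.5039 -0.1272  0.001 ] -8.800798757481022
[ 0.5463 -0.1341  0.001 ] -8.564548681848107
[ 0.5438 -0.1352  0.016 ] -7.51774570864391
[ 0.5783 -0.1414  0.016 ] -5.551400523652851
```

```bash
python3 - <<'E'
from hook import *
s=cv2.imread("pics/side1.png");h=cv2.cvtColor(s,cv2.COLOR_BGR2HSV)
print([h[y,x].tolist() for x,y in[(330,267),(335,266),(350,263),(365,260),(375,258),(335,275),(350,272)]])
print("H col350",h[254:274,350].tolist())
for x in(330,350,370):
    print(x,[int(v) for v in h[250:278,x,0]],[int(v) for v in h[250:278,x,1]])
w=(h[...,1]<60)&(h[...,2]>120);w[:300]=0;w[325:]=0;w[:,:340]=0;w[:,376:]=0
n,l,stt,c=cv2.connectedComponentsWithStats(w.astype(np.uint8),connectivity=8);print(stt[1:].tolist(),c[1:])
E
```

```text
[[19, 174, 145], [20, 168, 147], [20, 182, 195], [20, 183, 194], [19, 181, 194], [13, 152, 218], [13, 151, 213]]
H col350 [[14, 149, 224], [13, 151, 224], [13, 150, 225], [13, 151, 211], [13, 152, 193], [14, 152, 221], [13, 149, 222], [16, 164, 212], [20, 180, 196], [20, 182, 195], [20, 185, 181], [20, 177, 147], [20, 174, 148], [20, 173, 147], [17, 169, 173], [13, 153, 208], [12, 148, 189], [13, 151, 188], [13, 151, 213], [13, 146, 227]]
330 [9, 10, 10, 9, 10, 10, 10, 10, 13, 13, 13, 13, 16, 19, 20, 20, 20, 19, 20, 20, 20, 21, 18, 13, 13, 13, 13, 13] [159, 160, 161, 160, 168, 167, 159, 154, 148, 154, 151, 149, 165, 178, 181, 182, 176, 174, 175, 176, 175, 179, 176, 154, 151, 150, 153, 154]
350 [14, 14, 14, 14, 14, 13, 13, 13, 13, 14, 13, 16, 20, 20, 20, 20, 20, 20, 17, 13, 12, 13, 13, 13, 14, 13, 14, 13] [154, 152, 152, 146, 149, 151, 150, 151, 152, 152, 149, 164, 180, 182, 185, 177, 174, 173, 169, 153, 148, 151, 151, 146, 150, 152, 151, 150]
370 [20, 9, 17, 12, 8, 14, 14, 17, 19, 20, 19, 19, 19, 20, 18, 14, 13, 14, 13, 12, 12, 8, 13, 14, 15, 14, 14, 12] [14, 16, 17, 12, 12, 188, 174, 179, 179, 183, 177, 174, 174, 173, 175, 175, 190, 201, 107, 15, 18, 15, 149, 147, 150, 150, 147, 143]
[[361, 310, 11, 4, 25], [347, 315, 14, 7, 56]] [[366.04   311.44  ]
 [353.5357 317.6429]]
```

```bash
cat > hook.py <<'E'
from h import *
def edges(name):
    h=cv2.cvtColor(cv2.imread(f"pics/{name}.png"),cv2.COLOR_BGR2HSV).astype(float)
    out=[]
    for x in range(329,367):
        H=h[245:285,x,0];V=h[245:285,x,2];ok=np.where((H>17.5)&(H<24))[0]
        if len(ok)<4: continue
        b=ok.max(); f=(h[245+b+1,x,0]-13)/7  # subpixel share of next pixel
        d=np.where((V[ok]>170))[0]
        out.append((x,245+b+.5+np.clip(f,0,1),245+ok[d].max()+.5 if len(d) else np.nan))
    return np.array(out)
def fit(P):
    c=P.mean(0)[:2];u=np.linalg.svd(P[:,:2]-c)[2][0];u*=-np.sign(u[0]);return c,u,np.degrees(np.arctan2(-u[1],-u[0]))
E
python3 - <<'E'
from hook import *
o=edges("side1")
for lab,col,z in(("low",1,.199),("top",2,.223)):
    q=o[~np.isnan(o[:,col])];P=np.array([plane("side",(x,y),z)for x,y in q[:,[0,col]]])
    P=P[np.abs(P[:,1]-np.median(P[:,1]))<.02]
    for lo,hi in((329,367),(332,350),(350,367)):
        k=(q[:len(P),0]>=lo)&(q[:len(P),0]<=hi)
        c,u,a=fit(P[k]);print(lab,lo,hi,c,a,"y at x=.6255:",c[1]+u[1]/u[0]*(.6255-c[0]))
a=plane("side",(366.04,311.44),.016);b=plane("side",(353.54,317.64),.001)
print("mark",a,b,np.degrees(np.arctan2(a[1]-b[1],a[0]-b[0])),"y at axis",a[1]+(a-b)[1]/(a-b)[0]*(.6255-a[0]))
E
```

```text
low 329 367 [ 0.494  -0.1325] -10.501639624876509 y at x=.6255: -0.15689402580814646
low 332 350 [ 0.4784 -0.1294] -8.34988897655425 y at x=.6255: -0.151032815542823
low 350 367 [ 0.5239 -0.138 ] -17.297922615639 y at x=.6255: -0.1696681630197297
top 329 367 [ 0.4929 -0.1395] -18.73640165223996 y at x=.6255: -0.18445586374598427
top 332 350 [ 0.4768 -0.1341] -26.225850257081593 y at x=.6255: -0.20736921438312372
top 350 367 [ 0.5244 -0.1498] -9.717795452207515 y at x=.6255: -0.16711815551084322
mark [ 0.562  -0.1358  0.016 ] [ 0.5238 -0.1287  0.001 ] -10.522686381976543 y at axis -0.14761610568446693
```

Emit:
{"name": "move_arm", "arguments": {
  "delta_rot": [
    [0, 0, 0],
    [0, 0, 0],
    [0, 0, 0],
    [0, 0, 0],
    [0, 0, 0],
    [0, 0, 0],
    [0, 0, 0],
    [0, 0, 0],
    [0, 0, 0.1],
    [0, 0, 0.16],
    [0, 0, 0.16],
    [0, 0, 0.16]
  ],
  "linear": [
    [0, 0, 0],
    [0, 0, 0],
    [0, 0, 0],
    [0, 0, 0],
    [0, 0, 0],
    [0, 0, -10],
    [0, 0, -25],
    [0, 0, -40],
    [0, 0, -20],
    [0, 0, 0],
    [0, 0, 0],
    [0, 0, 0]
  ],
  "grip": [100, 60, 20, 0, 0, 0, 0, 0, 0, 0, 0, 0]
}}

```text
time: 10.58
tcp_pos: [0.6252, -0.146, 0.3649]
eef_rot: [-0.381, 0.925, -0.0, 0.0]
wrist_force: [-1.1, 0.1, 0.7]
width: 0.0848
grip_force: 0.0
```

Emit:
{"name": "move_arm", "arguments": {
  "delta_rot": [
    [0, 0, 0.16],
    [0, 0, 0.16],
    [0, 0, 0.16],
    [0, 0, 0.16],
    [0, 0, 0.16],
    [0, 0, 0.16],
    [0, 0, 0.15],
    [0, 0, 0]
  ],
  "linear": [
    [0, 0, 0],
    [0, 0, 0],
    [0, 0, 0],
    [0, 0, 0],
    [0, 0, 0],
    [0, 0, 0],
    [0, 0, 0],
    [0, 0, 0]
  ],
  "grip": [0, 0, 0, 0, 0, 0, 0, 0]
}}

```text
time: 11.58
tcp_pos: [0.6252, -0.1459, 0.3647]
eef_rot: [0.16, 0.987, -0.0, 0.0]
wrist_force: [-0.4, -0.8, -0.3]
width: 0.0855
grip_force: 0.0
```

```bash
python3 - <<'E'
from h import *
st();print("to above lantern",tgt([.433,.248,.36]))
for s,t in(((319,208),(246,214)),((313,210),(243,207)),((327,206),(250,228))): print("big handle",tri(s,t))
E
```

```text
11.575 tcp [ 0.6252 -0.1459  0.3647] yawx 161.53737336761327 z [ 0.0008 -0.0002 -1.    ] q6 -0.032069128169103116 F [-0.3985 -0.7787 -0.3451] [-0.0096  0.015  -0.0312] 0.08553904882700668 0.0
to above lantern [307.0444 312.7995   4.4555]
big handle (array([0.5725, 0.2034, 0.1866]), np.float64(0.0009900330766910138))
big handle (array([0.5777, 0.2192, 0.172 ]), np.float64(0.0368277639076954))
big handle (array([0.5573, 0.1791, 0.2085]), np.float64(0.05695748076134232))
```

Emit:
{"name": "move_arm", "arguments": {
  "delta_rot": [
    [0, 0, 0],
    [0, 0, 0],
    [0, 0, 0],
    [0, 0, 0],
    [0, 0, 0],
    [0, 0, 0],
    [0, 0, 0],
    [0, 0, 0],
    [0, 0, 0],
    [0, 0, 0],
    [0, 0, 0],
    [0, 0, 0]
  ],
  "linear": [
    [15, 16, 0],
    [31, 31, 0],
    [31, 31, 0],
    [31, 31, 0],
    [31, 31, 0],
    [31, 31, 0],
    [31, 31, 0],
    [31, 31, 0],
    [31, 31, 0],
    [31, 31, 0],
    [15, 16, 0],
    [0, 0, 0]
  ],
  "grip": [0, 0, 0, 0, 0, 0, 0, 0, 0, 0, 0, 0]
}}

```text
time: 13.08
tcp_pos: [0.4305, 0.2484, 0.3647]
eef_rot: [0.159, 0.987, 0.0, 0.0]
wrist_force: [0.2, -0.1, 0.0]
width: 0.0854
grip_force: 0.0
```

```bash
python3 - <<'E'
from h import *
st()
for n in("side","top"): cv2.imwrite(f"pics/{n}2.png",r.camera(n)[:,:,::-1])
s=cv2.imread("pics/side2.png");t=cv2.imread("pics/top2.png")
cv2.imwrite("pics/c4.png",np.vstack([np.hstack([crop(s,320,225,80,100,4),crop(t,330,165,105,100,4)])]))
E
```

```text
13.075 tcp [0.4305 0.2484 0.3647] yawx 161.75859553262816 z [ 0.001   0.0004 -1.    ] q6 0.6800453974692283 F [ 0.155  -0.1024  0.0006] [ 0.0084 -0.0063  0.0546] 0.0853856407343321 0.0
```

View pics/c4.png

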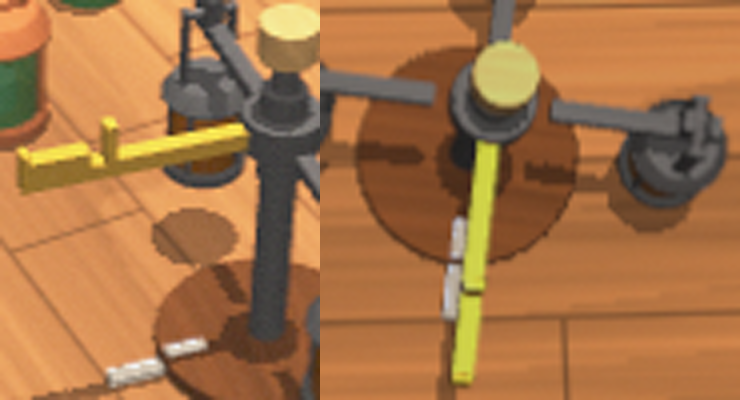

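The crop shows the hook (top (371,201)–(366,260)) running nearly parallel to the mark (top (365,219)–(362,244)), with the dark gap at the stop wall near top (368,237.5). I'll measure the angles.

```bash
python3 - <<'E'
from h import *
t=cv2.imread("pics/top2.png");h=cv2.cvtColor(t,cv2.COLOR_BGR2HSV)
def comp(m,x0,x1,y0,y1):
    o=np.zeros(m.shape,bool);o[y0:y1,x0:x1]=m[y0:y1,x0:x1];return o
ye=comp((h[...,0]>22)&(h[...,0]<34)&(h[...,1]>110)&(h[...,2]>90),355,380,200,265)
def cl(m,z):
    ys,xs=np.where(m);rows=np.unique(ys);return np.array([[*plane("top",(xs[ys==y].mean(),y),z)[:2],(ys==y).sum(),y]for y in rows])
C=cl(ye,.223);print(C[::4])
def fit(P):
    c=P[:,:2].mean(0);u=np.linalg.svd(P[:,:2]-c)[2][0];u*=-np.sign(u[0]);return c,np.degrees(np.arctan2(-u[1],-u[0]))
g=C[(C[:,2]>=4)];print("hook all",fit(g),"arm",fit(g[g[:,3]<234]),"run",fit(g[g[:,3]>241]))
for z,(y0,y1) in((.016,(218,231)),(.001,(231,246))):
    M=cl(comp((h[...,1]<70)&(h[...,2]>130),358,367,y0,y1),z);print("mark",z,M[:,:2].mean(0),M[:,2],fit(M))
kn=comp((h[...,0]>20)&(h[...,0]<32)&(h[...,1]>70)&(h[...,2]>170),364,388,172,193);ys,xs=np.where(kn);(c,rd)=cv2.minEnclosingCircle(np.c_[xs,ys].astype(np.float32));print(c,rd,plane("top",c,.298))
# foot edge points
fo=[plane("top",p,.016) for p in[(330+(357-320)/4,165+158/4),(330+(578-320)/4,165+158/4)]];print("foot l/r",fo)
print("profile",t[226:262,368].sum(1).tolist())
E
```

```text
[[  0.5967  -0.1336   3.     200.    ]
 [  0.5858  -0.1372   6.     204.    ]
 [  0.575   -0.1341   6.     208.    ]
 [  0.5641  -0.1337   6.     212.    ]
 [  0.5534  -0.1306   6.     216.    ]
 [  0.5426  -0.1302   6.     220.    ]
 [  0.5319  -0.1285   5.     224.    ]
 [  0.5212  -0.1267   6.     228.    ]
 [  0.5105  -0.125    5.     232.    ]
 [  0.4998  -0.1246   5.     236.    ]
 [  0.4892  -0.1216   5.     240.    ]
 [  0.4785  -0.1199   6.     244.    ]
 [  0.4679  -0.1195   6.     248.    ]
 [  0.4574  -0.1165   6.     252.    ]
 [  0.4468  -0.1148   5.     256.    ]
 [  0.4362  -0.1144   5.     260.    ]]
hook all (array([ 0.515, -0.126]), np.float64(-8.694092020537267)) arm (array([ 0.5507, -0.1314]), np.float64(-8.858672687668307)) run (array([ 0.46  , -0.1175]), np.float64(-8.9299393286572))
mark 0.016 [ 0.562  -0.1337] [1. 4. 4. 3. 3. 3. 3. 3. 3. 3. 3.] (array([ 0.562 , -0.1337]), np.float64(-3.8715425810362456))
mark 0.001 [ 0.5228 -0.1284] [3. 3. 3. 4. 4. 4. 4. 4. 3. 3. 3. 3. 3. 3.] (array([ 0.5228, -0.1284]), np.float64(-7.0571380142561795))
(376.26104736328125, 182.8451385498047) 7.916940212249756 [ 0.627  -0.1439  0.298 ]
foot l/r [array([ 0.6237, -0.0603,  0.016 ]), array([ 0.6198, -0.2289,  0.016 ])]
profile [490, 490, 490, 494, 493, 495, 493, 491, 485, 488, 505, 339, 195, 425, 489, 488, 488, 490, 488, 489, 487, 484, 488, 486, 488, 489, 474, 465, 469, 459, 446, 436, 417, 365, 357, 352]
```

```bash
python3 - <<'E'
from h import *
t=cv2.imread("pics/top2.png").astype(int)
print("tip cols",[t[255:265,c].sum(1).tolist() for c in(364,365,366)])
print("wall cols",[t[233:243,c].sum(1).tolist() for c in(367,368,369)])
A=np.array([.627,-.1435])
for lab,p,z in(("wall top edge",(368.2,236.4),.241),("wall foot",(368.2,238.6),.211),("tip",(365.5,260.4),.231)):
    P=plane("top",p,z);print(lab,P,np.linalg.norm(P[:2]-A))
# side view: wall and tip, crop c4 coordinates
B=np.array([.6259,-.1473])
for lab,p,z in(("wall top outer",(320+103/4,225+120/4),.241),("lip top outer near",(320+22/4,225+156/4),.231),("tip bottom near",(320+25/4,225+193/4),.199)):
    P=plane("side",p,z);print(lab,P,np.linalg.norm(P[:2]-B))
E
```

```text
tip cols [[472, 479, 487, 459, 461, 310, 246, 326, 357, 366], [490, 491, 491, 427, 453, 322, 229, 336, 379, 391], [489, 489, 486, 417, 449, 348, 237, 334, 383, 391]]
wall cols [[492, 496, 498, 508, 334, 198, 426, 488, 491, 486], [491, 485, 488, 505, 339, 195, 425, 489, 488, 488], [491, 472, 477, 494, 331, 200, 424, 488, 476, 484]]
wall top edge [ 0.4965 -0.1234  0.241 ] 0.13202320969077816
wall foot [ 0.4942 -0.126   0.211 ] 0.13389682327473248
tip [ 0.4345 -0.115   0.231 ] 0.19463925838866364
wall top outer [ 0.4954 -0.1237  0.241 ] 0.13259969717125997
lip top outer near [ 0.4342 -0.1232  0.231 ] 0.19325900396397996
tip bottom near [ 0.4359 -0.1239  0.199 ] 0.19139612769406592
```

```bash
python3 - <<'E'
from h import *
print("bar",plane("top",(232,266.2),.148),"cap ring",plane("top",(233.6,267),.082))
t=cv2.imread("pics/top0.png");h=cv2.cvtColor(t,cv2.COLOR_BGR2HSV)
# pale cap disc around handle
m=(h[...,0]>15)&(h[...,0]<24)&(h[...,2]>200)&(h[...,1]<150);o=np.zeros(m.shape,bool);o[253:281,220:250]=m[253:281,220:250]
ys,xs=np.where(o);print(len(xs),xs.min(),xs.max(),ys.min(),ys.max(),plane("top",((xs.min()+xs.max())/2,(ys.min()+ys.max())/2),.086))
s=cv2.imread("pics/side0.png");g=cv2.cvtColor(s,cv2.COLOR_BGR2HSV)
m=(g[...,0]>35)&(g[...,0]<85)&(g[...,1]>80);o=np.zeros(m.shape,bool);o[235:262,264:295]=m[235:262,264:295];ys,xs=np.where(o);print("glass side",xs.min(),xs.max(),ys.min(),ys.max())
c=(xs.min()+xs.max())/2
for p,z in(((277.3,253),.04),((277.3,244),.07)):print(plane("side",p,z),plane("side",(c,p[1]),z))
E
```

```text
bar [0.4336 0.2482 0.148 ] cap ring [0.4361 0.2532 0.082 ]
141 225 241 258 274 [0.4388 0.2544 0.086 ]
glass side 272 282 247 258
[0.4256 0.2232 0.04  ] [0.4247 0.2236 0.04  ]
[0.4307 0.2314 0.07  ] [0.4298 0.2319 0.07  ]
```

Emit:
{"name": "move_arm", "arguments": {
  "delta_rot": [
    [0, 0, 0],
    [0, 0, 0],
    [0, 0, 0],
    [0, 0, 0],
    [0, 0, 0],
    [0, 0, 0],
    [0, 0, 0],
    [0, 0, 0],
    [0, 0, 0]
  ],
  "linear": [
    [-4, 3, 20],
    [0, 0, 40],
    [0, 0, 40],
    [0, 0, 40],
    [0, 0, 35],
    [0, 0, 30],
    [0, 0, 25],
    [0, 0, 15],
    [0, 0, 0]
  ],
  "grip": [0, 0, 0, 0, 0, 0, 0, 0, 0]
}}

```text
time: 14.3
tcp_pos: [0.4356, 0.2479, 0.1183]
eef_rot: [0.162, 0.987, -0.001, -0.001]
wrist_force: [0.5, -1.3, 0.7]
width: 0.0854
grip_force: 0.0
```

```bash
python3 - <<'E'
from h import *
st()
for n in("side",): cv2.imwrite(f"pics/{n}3.png",r.camera(n)[:,:,::-1])
s=cv2.imread("pics/side3.png")
cv2.imwrite("pics/c5.png",crop(s,240,170,80,100,6))
E
```

```text
14.3 tcp [0.4356 0.2479 0.1183] yawx 161.40224562755938 z [-0.0018 -0.0007 -1.    ] q6 0.6817913318835109 F [ 0.5487 -1.315   0.7142] [-0.064   0.0211  0.0792] 0.08537062063900051 0.0
```

View pics/c5.png

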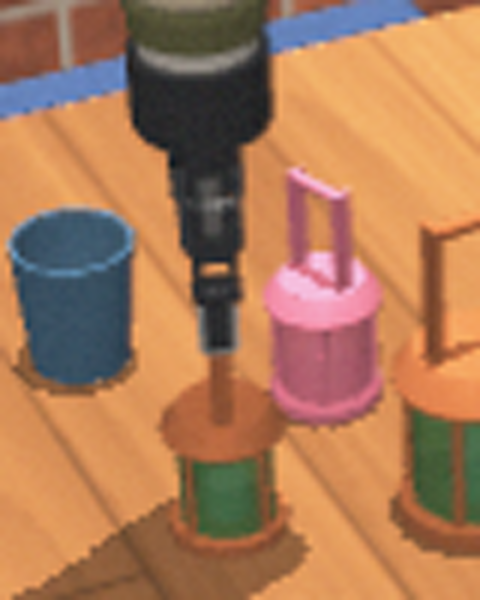

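The crop shows the near finger (crop x≈218) in line with the handle strap (x≈222) and outside it. Closing now.

Emit:
{"name": "move_arm", "arguments": {
  "delta_rot": [
    [0, 0, 0],
    [0, 0, 0],
    [0, 0, 0],
    [0, 0, 0],
    [0, 0, 0],
    [0, 0, 0],
    [0, 0, 0],
    [0, 0, 0],
    [0, 0, 0]
  ],
  "linear": [
    [0, 0, 0],
    [0, 0, 0],
    [0, 0, 0],
    [0, 0, 0],
    [0, 0, 0],
    [0, 0, 0],
    [0, 0, 0],
    [0, 0, 0],
    [0, 0, 0]
  ],
  "grip": [30, 60, 80, 95, 110, 125, 140, 150, 150]
}}

```text
time: 15.48
tcp_pos: [0.4365, 0.2491, 0.1197]
eef_rot: [0.161, 0.987, 0.0, 0.001]
wrist_force: [1.3, 1.4, 5.1]
width: 0.0393
grip_force: 59.6
```

```bash
python3 - <<'E'
from h import *
st()
E
```

```text
15.475 tcp [0.4365 0.2491 0.1197] yawx 161.45133288528442 z [ 0.0015  0.0007 -1.    ] q6 0.6824198809887286 F [1.2668 1.4417 5.0897] [0.1047 0.0036 0.0017] 0.03929281471615419 59.59058321546763
```

Emit:
{"name": "move_arm", "arguments": {
  "delta_rot": [
    [0, 0, 0],
    [0, 0, 0],
    [0, 0, 0],
    [0, 0, 0],
    [0, 0, 0],
    [0, 0, -0.085],
    [0, 0, -0.08],
    [0, 0, 0],
    [0, 0, 0]
  ],
  "linear": [
    [0, 0, -8],
    [0, 0, -20],
    [0, 0, -30],
    [0, 0, -30],
    [0, 0, -15],
    [0, 0, 0],
    [0, 0, 0],
    [0, 0, 0],
    [0, 0, 0]
  ],
  "grip": [150, 150, 150, 150, 150, 150, 150, 150, 150]
}}

```text
time: 16.6
tcp_pos: [0.4355, 0.2486, 0.2214]
eef_rot: [0.08, 0.997, -0.0, -0.001]
wrist_force: [0.0, 0.5, -1.9]
width: 0.039
grip_force: 60.8
```

```bash
cat >> h.py <<'E'
AX=np.array([.6263,-.1455]);PH=np.radians(170.9);U=np.array([np.cos(PH),np.sin(PH)]);V=np.array([-U[1],U[0]])
def rt():
    d=r.sense()["tcp_pos"][:2]-AX;print("r",d@U,"lat",d@V)
def P(rad,z): return [*(AX+rad*U),z]
E
python3 - <<'E'
from h import *
st();rt();print(P(.27,.2227),tgt(P(.27,.2227)))
E
```

```text
16.6 tcp [0.4355 0.2486 0.2214] yawx 170.82418366357066 z [-0.0012 -0.0004 -1.    ] q6 0.5186881809736608 F [ 0.0418  0.5064 -1.9093] [-0.0413  0.0344  0.0193] 0.03897708803749128 60.77276493888348
r 0.2507186657125389 lat -0.35900490721432327
[np.float64(0.35969827217725386), np.float64(-0.10279732184128942), 0.2227] [  18.8076 -359.0308   -1.0191]
```

Emit:
{"name": "move_arm", "arguments": {
  "delta_rot": [
    [0, 0, 0],
    [0, 0, 0],
    [0, 0, 0],
    [0, 0, 0],
    [0, 0, 0],
    [0, 0, 0],
    [0, 0, 0],
    [0, 0, 0],
    [0, 0, 0],
    [0, 0, 0],
    [0, 0, 0],
    [0, 0, 0]
  ],
  "linear": [
    [5, -15, -2],
    [7, -30, 0],
    [7, -40, 0],
    [0, -40, 0],
    [0, -40, 0],
    [0, -40, 0],
    [0, -40, 0],
    [0, -40, 0],
    [0, -35, 0],
    [0, -25, 0],
    [0, -14, 0],
    [0, 0, 0]
  ],
  "grip": [150, 150, 150, 150, 150, 150, 150, 150, 150, 150, 150, 150]
}}

```text
time: 18.1
tcp_pos: [0.36, -0.103, 0.224]
eef_rot: [0.08, 0.997, 0.0, 0.0]
wrist_force: [-0.4, -0.0, -3.1]
width: 0.0391
grip_force: 61.1
```

```bash
python3 - <<'E'
from h import *
st();rt();print(tgt(P(.27,.2227)))
for n in("side","top"): cv2.imwrite(f"pics/{n}4.png",r.camera(n)[:,:,::-1])
s=cv2.imread("pics/side4.png");t=cv2.imread("pics/top4.png")
cv2.imwrite("pics/c6.png",np.hstack([crop(s,270,205,100,110,4),crop(t,320,190,95,110,4)]))
E
```

```text
18.1 tcp [ 0.36  -0.103  0.224] yawx 170.77925080531142 z [ 0.0001  0.0003 -1.    ] q6 -0.33349769968599124 F [-0.4475 -0.0056 -3.1005] [-0.0246 -0.0332  0.0106] 0.03913732676692473 61.08628049958497
r 0.26970534912096206 lat 0.00020384351895660853
[0.2952 0.2028 1.3136]
```

View pics/c6.png

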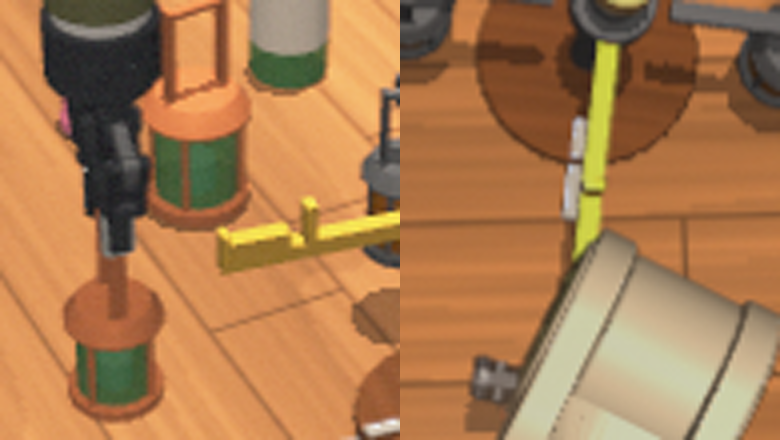

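The lantern hangs upright in the gripper (side crop ≈(115,340)), lined up outside the hook tip at crop (222,250), with its cap below the hook. Moving in over the lip, slowly.

Emit:
{"name": "move_arm", "arguments": {
  "delta_rot": [
    [0, 0, 0],
    [0, 0, 0],
    [0, 0, 0],
    [0, 0, 0],
    [0, 0, 0],
    [0, 0, 0],
    [0, 0, 0],
    [0, 0, 0],
    [0, 0, 0],
    [0, 0, 0]
  ],
  "linear": [
    [-8, 0, 0],
    [-12, 0, 0],
    [-12, 0, 0],
    [-12, 0, 0],
    [-12, 0, 0],
    [-12, 0, 0],
    [-12, 0, 0],
    [-12, 0, 0],
    [-8, 0, 0],
    [0, 0, 0]
  ],
  "grip": [150, 150, 150, 150, 150, 150, 150, 150, 150, 150]
}}

```text
time: 19.45
tcp_pos: [0.4596, -0.1186, 0.2238]
eef_rot: [0.079, 0.997, 0.0, -0.0]
wrist_force: [-0.7, -0.1, -3.6]
width: 0.039
grip_force: 61.1
```

```bash
python3 - <<'E'
from h import *
st();rt()
for n in("side","top"): cv2.imwrite(f"pics/{n}5.png",r.camera(n)[:,:,::-1])
s=cv2.imread("pics/side5.png")
cv2.imwrite("pics/c7.png",crop(s,300,190,100,110,5))
E
```

```text
19.45 tcp [ 0.4596 -0.1186  0.2238] yawx 170.91075814532465 z [-0.0001  0.0001 -1.    ] q6 -0.2632777576584459 F [-0.717  -0.1357 -3.5999] [-0.0031  0.0399 -0.0515] 0.03898983031183523 61.08072449918836
r 0.16885823847416218 lat -0.00021049937158458296
```

View pics/c7.png

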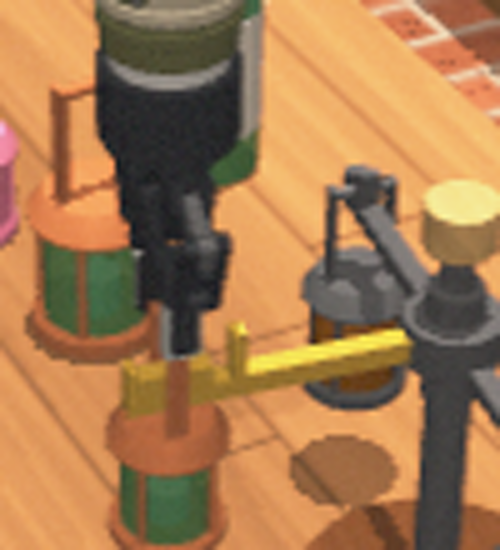

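The crop shows the near strap (crop ≈(178,395)) on this side of the hook, so the hook now passes through the handle, with no contact forces. Lowering to just above the run, then moving in.

Emit:
{"name": "move_arm", "arguments": {
  "delta_rot": [
    [0, 0, 0],
    [0, 0, 0],
    [0, 0, 0],
    [0, 0, 0],
    [0, 0, 0],
    [0, 0, 0],
    [0, 0, 0],
    [0, 0, 0],
    [0, 0, 0]
  ],
  "linear": [
    [0, 0, 6],
    [0, 0, 6],
    [0, 0, 4],
    [0, 0, 0],
    [-5, 0, 0],
    [-5, 0, 0],
    [-5, 0, 0],
    [-4, 0, 0],
    [0, 0, 0]
  ],
  "grip": [150, 150, 150, 150, 150, 150, 150, 150, 150]
}}

```text
time: 20.68
tcp_pos: [0.4782, -0.1215, 0.2079]
eef_rot: [0.079, 0.997, 0.0, -0.0]
wrist_force: [0.5, -0.1, -3.3]
width: 0.0389
grip_force: 61.1
```

Emit:
{"name": "move_arm", "arguments": {
  "delta_rot": [
    [0, 0, 0],
    [0, 0, 0],
    [0, 0, 0]
  ],
  "linear": [
    [-2, 0, 0],
    [-1, 0, 0],
    [0, 0, 0]
  ],
  "grip": [150, 150, 150]
}}

```text
time: 21.05
tcp_pos: [0.4808, -0.1219, 0.208]
eef_rot: [0.079, 0.997, 0.0, 0.0]
wrist_force: [-0.2, -0.8, -2.1]
width: 0.0391
grip_force: 61.1
```

```bash
python3 - <<'E'
from h import *
st();rt()
E
```

```text
21.05 tcp [ 0.4808 -0.1219  0.208 ] yawx 170.90153944079364 z [ 0.      0.0001 -1.    ] q6 -0.25157993310658755 F [-0.172  -0.7912 -2.1328] [ 0.0332 -0.0134  0.0181] 0.03908136368893644 61.08697277493775
r 0.14736043038889712 lat -0.00026170076620649107
```

Now short, slow steps, feeling for the stop.

Emit:
{"name": "move_arm", "arguments": {
  "delta_rot": [
    [0, 0, 0],
    [0, 0, 0],
    [0, 0, 0],
    [0, 0, 0]
  ],
  "linear": [
    [-1, 0, 0],
    [-1, 0, 0],
    [-1, 0, 0],
    [0, 0, 0]
  ],
  "grip": [150, 150, 150, 150]
}}

```text
time: 21.55
tcp_pos: [0.4839, -0.1224, 0.208]
eef_rot: [0.079, 0.997, 0.0, 0.0]
wrist_force: [0.4, -0.0, -2.0]
width: 0.0391
grip_force: 61.1
```

Emit:
{"name": "move_arm", "arguments": {
  "delta_rot": [
    [0, 0, 0],
    [0, 0, 0],
    [0, 0, 0]
  ],
  "linear": [
    [-1, 0, 0],
    [-1, 0, 0],
    [0, 0, 0]
  ],
  "grip": [150, 150, 150]
}}

```text
time: 21.92
tcp_pos: [0.4859, -0.1228, 0.208]
eef_rot: [0.079, 0.997, 0.0, 0.0]
wrist_force: [0.7, -0.2, -1.9]
width: 0.0389
grip_force: 61.1
```

Emit:
{"name": "move_arm", "arguments": {
  "delta_rot": [
    [0, 0, 0],
    [0, 0, 0],
    [0, 0, 0]
  ],
  "linear": [
    [-1, 0, 0],
    [-1, 0, 0],
    [0, 0, 0]
  ],
  "grip": [150, 150, 150]
}}

```text
time: 22.3
tcp_pos: [0.4878, -0.1231, 0.208]
eef_rot: [0.079, 0.997, 0.0, 0.0]
wrist_force: [0.5, 0.0, -2.5]
width: 0.0389
grip_force: 61.1
```

Emit:
{"name": "move_arm", "arguments": {
  "delta_rot": [
    [0, 0, 0],
    [0, 0, 0],
    [0, 0, 0]
  ],
  "linear": [
    [-1, 0, 0],
    [-1, 0, 0],
    [0, 0, 0]
  ],
  "grip": [150, 150, 150]
}}

```text
time: 22.68
tcp_pos: [0.4898, -0.1234, 0.208]
eef_rot: [0.079, 0.997, 0.0, 0.0]
wrist_force: [-1.1, 0.7, -2.1]
width: 0.039
grip_force: 61.1
```

Emit:
{"name": "move_arm", "arguments": {
  "delta_rot": [
    [0, 0, 0],
    [0, 0, 0]
  ],
  "linear": [
    [-1, 0, 0],
    [0, 0, 0]
  ],
  "grip": [150, 150]
}}

```text
time: 22.92
tcp_pos: [0.4902, -0.1234, 0.2079]
eef_rot: [0.079, 0.997, 0.0, -0.001]
wrist_force: [-1.6, -0.3, -1.0]
width: 0.0388
grip_force: 61.2
```

Emit:
{"name": "move_arm", "arguments": {
  "delta_rot": [
    [0, 0, 0],
    [0, 0, 0]
  ],
  "linear": [
    [-1, 0, 0],
    [0, 0, 0]
  ],
  "grip": [150, 150]
}}

```text
time: 23.18
tcp_pos: [0.4904, -0.1234, 0.2078]
eef_rot: [0.079, 0.997, 0.0, -0.001]
wrist_force: [-5.6, 0.4, 0.1]
width: 0.0393
grip_force: 61.4
```

```bash
python3 - <<'E'
from h import *
st();rt()
E
```

```text
23.175 tcp [ 0.4904 -0.1234  0.2078] yawx 170.89685651816436 z [-0.0026  0.0005 -1.    ] q6 -0.24612117003185877 F [-5.6245  0.3638  0.1406] [0.1214 1.0402 0.0285] 0.03929226611426253 61.37260797433555
r 0.13770600559360865 lat -0.0003343656902510617
```

The stop is felt at r ≈ 137.8 mm (5.6 N, with the TCP no longer advancing), which agrees with the camera's 137. Backing off 2.8 mm in the command to centre over the notch, then lowering.

Emit:
{"name": "move_arm", "arguments": {
  "delta_rot": [
    [0, 0, 0],
    [0, 0, 0],
    [0, 0, 0]
  ],
  "linear": [
    [1.5, 0, 0],
    [1.3, 0, 0],
    [0, 0, 0]
  ],
  "grip": [150, 150, 150]
}}

```text
time: 23.55
tcp_pos: [0.4894, -0.1234, 0.2081]
eef_rot: [0.079, 0.997, -0.0, 0.001]
wrist_force: [-0.1, 0.7, -2.0]
width: 0.0392
grip_force: 61.1
```

Emit:
{"name": "move_arm", "arguments": {
  "delta_rot": [
    [0, 0, 0],
    [0, 0, 0],
    [0, 0, 0],
    [0, 0, 0],
    [0, 0, 0]
  ],
  "linear": [
    [0, 0, 2],
    [0, 0, 2],
    [0, 0, 2],
    [0, 0, 2],
    [0, 0, 0]
  ],
  "grip": [150, 150, 150, 150, 150]
}}

```text
time: 24.18
tcp_pos: [0.4888, -0.1232, 0.1997]
eef_rot: [0.079, 0.997, 0.0, -0.0]
wrist_force: [0.6, -0.6, -3.0]
width: 0.0387
grip_force: 61.1
```

```bash
python3 - <<'E'
from h import *
st();rt()
E
```

```text
24.175 tcp [ 0.4888 -0.1232  0.1997] yawx 170.90121337203138 z [-0.0003  0.0002 -1.    ] q6 -0.2474818882884723 F [ 0.6098 -0.5781 -2.9549] [-0.0021 -0.0155 -0.0157] 0.038735626384342976 61.08983582351357
r 0.13928547102535918 lat -0.0003030053378892523
```

Emit:
{"name": "move_arm", "arguments": {
  "delta_rot": [
    [0, 0, 0],
    [0, 0, 0],
    [0, 0, 0],
    [0, 0, 0],
    [0, 0, 0]
  ],
  "linear": [
    [0, 0, 2],
    [0, 0, 2],
    [0, 0, 2],
    [0, 0, 1],
    [0, 0, 0]
  ],
  "grip": [150, 150, 150, 150, 150]
}}

```text
time: 24.8
tcp_pos: [0.4889, -0.1232, 0.1929]
eef_rot: [0.079, 0.997, 0.0, -0.0]
wrist_force: [-0.2, 0.2, -1.3]
width: 0.039
grip_force: 61.1
```

Emit:
{"name": "move_arm", "arguments": {
  "delta_rot": [
    [0, 0, 0],
    [0, 0, 0]
  ],
  "linear": [
    [0, 0, 1],
    [0, 0, 0]
  ],
  "grip": [150, 150]
}}

```text
time: 25.05
tcp_pos: [0.4889, -0.1232, 0.1919]
eef_rot: [0.079, 0.997, 0.0, -0.0]
wrist_force: [0.0, 0.2, -2.9]
width: 0.0389
grip_force: 61.1
```

Emit:
{"name": "move_arm", "arguments": {
  "delta_rot": [
    [0, 0, 0],
    [0, 0, 0]
  ],
  "linear": [
    [0, 0, 1],
    [0, 0, 0]
  ],
  "grip": [150, 150]
}}

```text
time: 25.3
tcp_pos: [0.4889, -0.1232, 0.1909]
eef_rot: [0.079, 0.997, 0.0, -0.0]
wrist_force: [0.4, -0.7, -2.7]
width: 0.0389
grip_force: 61.1
```

Emit:
{"name": "move_arm", "arguments": {
  "delta_rot": [
    [0, 0, 0],
    [0, 0, 0]
  ],
  "linear": [
    [0, 0, 0.7],
    [0, 0, 0]
  ],
  "grip": [150, 150]
}}

```text
time: 25.55
tcp_pos: [0.4889, -0.1232, 0.1902]
eef_rot: [0.079, 0.997, 0.0, -0.0]
wrist_force: [0.4, -0.5, -2.6]
width: 0.0387
grip_force: 61.1
```

Emit:
{"name": "move_arm", "arguments": {
  "delta_rot": [
    [0, 0, 0],
    [0, 0, 0]
  ],
  "linear": [
    [0, 0, 0.7],
    [0, 0, 0]
  ],
  "grip": [150, 150]
}}

```text
time: 25.8
tcp_pos: [0.489, -0.1233, 0.1899]
eef_rot: [0.079, 0.997, -0.0, 0.0]
wrist_force: [-0.3, 0.4, -0.1]
width: 0.039
grip_force: 61.4
```

Emit:
{"name": "move_arm", "arguments": {
  "delta_rot": [
    [0, 0, 0],
    [0, 0, 0]
  ],
  "linear": [
    [0, 0, 0.5],
    [0, 0, 0]
  ],
  "grip": [150, 150]
}}

```text
time: 26.05
tcp_pos: [0.4891, -0.1233, 0.1897]
eef_rot: [0.079, 0.997, -0.0, 0.0]
wrist_force: [-1.5, 0.3, 4.4]
width: 0.0387
grip_force: 62.0
```

Emit:
{"name": "move_arm", "arguments": {
  "delta_rot": [
    [0, 0, 0],
    [0, 0, 0],
    [0, 0, 0],
    [0, 0, 0],
    [0, 0, 0],
    [0, 0, 0],
    [0, 0, 0],
    [0, 0, 0]
  ],
  "linear": [
    [0, 0, 0],
    [0, 0, 0],
    [0, 0, 0],
    [0, 0, 0],
    [0, 0, 0],
    [0, 0, 0],
    [0, 0, 0],
    [0, 0, 0]
  ],
  "grip": [125, 105, 90, 70, 40, 20, 0, 0]
}}

```text
time: 27.05
tcp_pos: [0.4889, -0.1232, 0.1891]
eef_rot: [0.079, 0.997, 0.0, 0.0]
wrist_force: [-0.9, 0.2, 0.0]
width: 0.0853
grip_force: 0.0
```

```bash
python3 - <<'E'
from h import *
st();rt()
E
```

```text
27.05 tcp [ 0.4889 -0.1232  0.1891] yawx 170.9028050241085 z [ 0.0001  0.0001 -1.    ] q6 -0.24749489913525513 F [-0.9361  0.202   0.0182] [-0.0159 -0.0078 -0.0443] 0.08532042843892683 0.0
r 0.13914679823942738 lat -0.00027483040456508434
```

Emit:
{"name": "move_arm", "arguments": {
  "delta_rot": [
    [0, 0, 0],
    [0, 0, 0],
    [0, 0, 0],
    [0, 0, 0],
    [0, 0, 0],
    [0, 0, 0],
    [0, 0, 0],
    [0, 0, 0],
    [0, 0, 0],
    [0, 0, 0],
    [0, 0, 0],
    [0, 0, 0]
  ],
  "linear": [
    [0, 0, -5],
    [0, 0, -15],
    [0, 0, -25],
    [0, 0, -40],
    [0, 0, -40],
    [0, 0, -35],
    [0, 40, 0],
    [0, 45, 0],
    [0, 45, 0],
    [0, 45, 0],
    [0, 45, 0],
    [0, 20, 0]
  ],
  "grip": [0, 0, 0, 0, 0, 0, 0, 0, 0, 0, 0, 0]
}}

```text
time: 28.55
tcp_pos: [0.527, 0.1158, 0.3501]
eef_rot: [0.078, 0.997, 0.0, 0.001]
wrist_force: [1.1, 0.3, 0.9]
width: 0.0855
grip_force: 0.0
```

```bash
python3 - <<'E'
from h import *
st()
for n in("side","top"): cv2.imwrite(f"pics/{n}6.png",r.camera(n)[:,:,::-1])
s=cv2.imread("pics/side6.png");t=cv2.imread("pics/top6.png")
cv2.imwrite("pics/c8.png",np.hstack([crop(s,320,205,100,130,4),crop(t,325,160,95,130,4)]))
E
```

```text
28.55 tcp [0.527  0.1158 0.3501] yawx 171.03962141519858 z [ 0.0012  0.0002 -1.    ] q6 0.22373047606977872 F [1.0769 0.2979 0.8538] [-0.0038  0.0005  0.0351] 0.0854568808474826 0.0
```

View pics/c8.png

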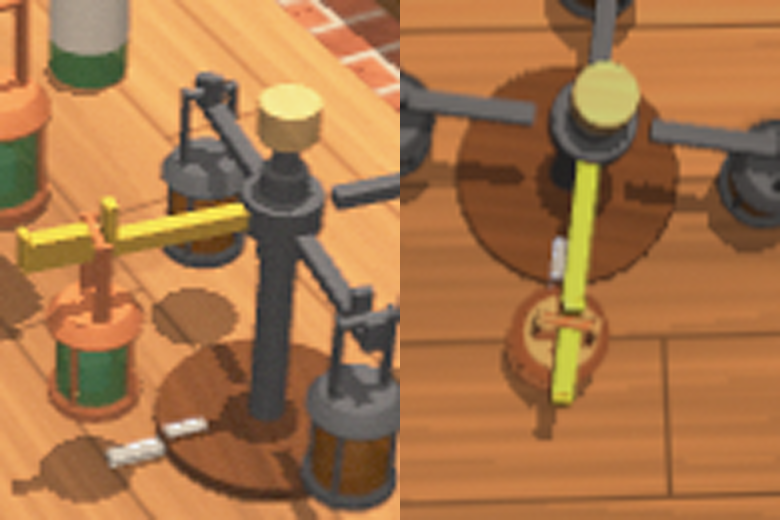

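The crop shows the lantern hanging upright with its bar in the notch against the stop wall (side crop ≈(97,235), top crop ≈(567,322)). The hook is still along the mark. One last check of the hook angle, then handing in.

```bash
python3 - <<'E'
from h import *
def ang(f):
    h=cv2.cvtColor(cv2.imread(f),cv2.COLOR_BGR2HSV);m=(h[...,0]>22)&(h[...,0]<34)&(h[...,1]>110)&(h[...,2]>90)
    A=[[*plane("top",(355+np.where(m[y,355:380])[0].mean(),y),.223)[:2]]for y in range(203,233)]
    return np.degrees(np.arctan(np.polyfit(*np.array(A).T,1)[0])),np.mean(A,0)
a,b=ang("pics/top2.png"),ang("pics/top6.png");print(a,b)
if abs(a[0]-b[0])<1.5 and np.abs(a[1]-b[1]).max()<.002: print(r.job_done())
E
```

```text
(np.float64(-9.011321923056778), array([ 0.5494, -0.1312])) (np.float64(-9.073686268377237), array([ 0.5494, -0.1313]))
the job is handed in; nothing more can be done
None
```

The job is handed in at about 29 s of the 72 s allowed: the hook points along the white mark to within about 1° and the small copper lantern hangs in its notch. The largest force I saw against the hook was about 6 N, and the bottle, cup and bowl were not touched.

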